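Gel tray: set the comb, then hold the casting gate shut against the gasket

TASK

Get the gel caster ready for pouring: take the blue comb from the comb stand and lay it, without dropping it, across the clear tray, its bar fully down in the pair of slots nearest the black gasket of the fixed end wall, and let go of it. Then be my third hand: push the red sliding gate up against the tray so that the tray's far end is pressed on the gasket with a steady force of about 10 newtons (never over 20) and finish while still holding that push, so that I can tighten the gate's thumbscrews. Leave the orange comb and everything else on the bench where it is.

Things in the scene. Friction and masses are not known exactly. Their poses are not given: they have to be found in the camera images.
- comb_grip (a point): Blue comb, upright, teeth down, its bar in a slot pair of the stand. Point: middle of its upright handle, to grip: 10 mm thick (x), 60 long (y), from 21 mm below the point to 13 above. Under the handle a bar 10 thick, 104 long (y), 16 high, underside 37 mm below the point; below it teeth 3 thick, 64 wide (y), ending 50 mm below the point. z up. 45 g. Same either way round.
- other_comb_grip (a point): Orange comb with finer teeth, same size and same kind of point; it stands in the other slot pair of the comb stand, 72 mm from the blue one, and stays there.
- comb_stand: Fixed stand for the combs: grey base 125 x 110 x 8 mm with two clear slotted cheeks 40 mm high along its x. Origin at the centre of its underside; x across the combs, y along them. Slot pairs at x = -36 and +36 mm, 10 mm deep.
- caster: Fixed gel caster: white base plate 280 x 140 mm, top 20 mm above the bench. Origin: centre of its underside, on the bench; x runs level from the gate's end to the fixed end wall, y across. Rails 8 mm high, inner faces at y = +-44 mm, guide the tray. White end wall at x = 89 to 103 mm, 30 mm above the base, black gasket in front of it. Behind the gate the base is free to x = -140 mm.
- tray: Clear gel tray, loose on the caster's base between the rails, 6 to 20 mm short of the gasket. 110 mm long (x, as the caster's x), 84 wide (y), floor 5, side walls 5 thick and 30 high, ends open. Origin: centre of its underside. Slots in the walls 13 mm wide (mouth 19), floors 20 mm above the underside, at x = +25 (the pair to use, nearest the gasket) and x = -20 mm. About 0.2 kg.
- slot (a point): Middle, between the two walls, of the tray's slot pair to use, at the height of the slot floors; axes as the tray's. With the comb fully down the underside of its bar is at this height: its grip point stands 37 mm above this point, its teeth 2 mm clear of the tray's floor.
- gate (a joint): Travel of the red gate along the caster's x towards the gasket, in m: 0 to 0.070, starts at 0 to 0.015. Its inner face is at caster x = -70 mm + this value. It slides with about 1 N of drag, meets the tray's near end and pushes the tray on to the gasket; the drag of gate and tray together, 2 to 4 N, does not reach the gasket.
- gate_push (a point): Middle of the red gate's outer face (away from the tray), the place to push, 38 mm above the bench; axes as the caster's, push along +x. The gate is an upright plate 86 mm wide, 14 thick, from the base plate up to 54 mm above the bench; 60 mm to either side of the middle a low lug carries a black thumbscrew 18 mm in diameter, up to 56 mm above the bench.
- gasket (a joint): How far the soft black gasket (100 mm wide, 27 mm high) of the fixed end wall is squeezed, in m: 0 when free, its face then at caster x = 75 mm; it yields 1 mm for each 2 N pressed on it (10 N at 0.005) and bottoms at 0.0105.
- green_tips: Box of pipette tips, bright green, 85 x 120 x 54 mm; stays where it is. Origin at the centre of its underside.
- pink_tips: Box of pipette tips, pink top, 85 x 120 x 54 mm; stays where it is. Origin at the centre of its underside.
- well_plate: White 96-well plate, 127 x 85 x 14 mm, lying flat; stays where it is. Origin at the centre of its underside.
- spray_bottle: Yellow spray bottle with white trigger head, 104 mm across, 185 mm tall; stays where it is. Origin at the centre of its underside.
- waste_jar: Beige jar with lid, 110 mm across, 128 mm tall; stays where it is. Origin at the centre of its underside.
- buffer_bottle: Clear bottle with blue cap, 68 mm across, 150 mm tall; stays where it is. Origin at the centre of its underside.
Not all that is in view belongs to the job. Leave any pink or turquoise look-alike of the tray alone.

How it is judged (in metres and radians):
On the way, in this order (a step that is already met when the one before it is completed fails the run):
1. the blue comb lies across the tray, its bar fully down in the slots nearest the gasket, and is let go (x of comb_grip in the frame of tray between 0.019 and 0.031 m and y of comb_grip in the frame of tray between -0.007 and 0.007 m and z of comb_grip in the frame of tray between 0.054 and 0.06 m and angle between the y axis of comb_grip and the y axis of tray, either way round below 0.07 rad and angle between comb_grip's own z axis and vertical below 0.15 rad and contact force between the fingers and comb below 0.2 N), for 0.3 s.
2. the gate is pushed so that the tray presses on the gasket with a steady 6 to 14 N (contact force between tray and gasket between 6 and 14 N and contact force between any of the fingers, the arm and gate above 4 N and z of tray in the frame of caster between 0.017 and 0.023 m and angle between the x axis of tray and the x axis of caster, either way round below 0.06 rad and x of comb_grip in the frame of tray between 0.019 and 0.031 m and y of comb_grip in the frame of tray between -0.007 and 0.007 m and z of comb_grip in the frame of tray between 0.054 and 0.06 m and angle between the y axis of comb_grip and the y axis of tray, either way round below 0.07 rad and angle between comb_grip's own z axis and vertical below 0.15 rad), for 1.5 s.
At the end, for the whole second after the job is handed in: Still pushing the gate (over 4 N), gate at rest; the tray, flat and in line (0.06 rad), presses on the gasket with 6 to 14 N through the last second; the blue comb, let go, is upright (0.15 rad), its bar down in the slots nearest the gasket (6 mm along, 7 across, 3 in height, 0.07 rad) (all of step 2 and contact force between the fingers and comb below 0.2 N and velocity of joint gate between -0.004 and 0.004 m/s); the arm keeps its last pose, push and grip.
It fails at once if the tray was pressed on the gasket with more than 20 N (contact force between tray and gasket above 20 N).
It fails at once if the blue comb was dropped (fell freely from more than about 15 mm) (linear speed of comb above 0.55 m/s and contact force between the fingers and comb below 0.05 N).
It fails at once if the orange comb was disturbed (moved more than 12 mm) (distance of other_comb_grip from where it was at the start of the episode above 0.012 m).
It fails at once if another thing on the bench was disturbed (moved more than 20 mm) (distance of any of green_tips, pink_tips, well_plate, spray_bottle, waste_jar, buffer_bottle from where it was at the start of the episode above 0.02 m).
It also fails if it takes over 64 s, if anything falls off the work surface, if the arm or the gripper's body presses on something with over 40 N, if the wrist force passes 120 N, or if a joint passes its speed limit or range.

ROBOT

A 6-joint arm with a two-finger parallel gripper is mounted at the origin on the work surface. World frame = base frame: x ahead of the robot, y to its left, z up, the work surface at z = 0. Lengths are in mm, angles in degrees, forces in N, time in s.
With the tool pointing down it reaches from about 275 to 875 mm from the base axis. Payload 12.5 kg.
Tool frame: the origin (TCP) lies on the centre line of the jaws, within the pads' length; the fingertips stand 25 mm ahead of it and the grasp point (between the pads) lies 6 mm ahead of it; z points along the fingers, y is the line along which they close (so a half turn about z gives the same grasp; the last joint's range is limited). The gripper opens to 85 mm and grips with 20 to 120 N. Pads are 22 mm wide; open, the fingers measure 114 mm over their backs; the gripper's body (76 mm by 85 mm) begins 54 mm behind the grasp point. The pads swing forward as they close: fully open they stand 13 mm farther back than shut.
Start: joints at [67.116, 20.094, 94.641, -0, 65.266, -4.847], TCP at [170.263, 522.968, 256.29] pointing down, gripper open.
Joint ranges: [-157.81, 157.81], [-45, 120.19], [0.68, 151.7], [-89.99, 269.99], [4.06, 180], [-164.3, 164.3]. Speed limits (degrees/s): [127.2, 127.2, 159.86, 180, 180, 180].

INTERFACE

Orientations are given as a 3x3 rotation matrix whose columns are the frame's x, y, z axes.
In Python, from bench import status, camera, get_calibration, workorder, search_frame, mark_of gives the robot as it stands.
- The arm moves only by the tool step_arm, never from a script. Its argument "moves" is a list of rows, each a list of 5 numbers: the finger opening in mm, from 0 to 85.4, then the shift along the tool's x, y, z in mm, then the turn about the tool's z in degrees. A call has 1 to 5 rows; each row is the pose to reach, as a shift and turn from the pose commanded when the call began, along the tool's axes at that moment; what a row does not reach only later rows make up. A row lasts 1/12 s, in which the tool goes at most 41.7 mm and 7.16 degrees, less where a joint would pass 70% of its speed; a pose out of reach is approached as far as the arm can. A call with a gripper value outside its range is refused whole. The fingers move at their own pace and stop on an object; "grip_force" is the grip in N (left out, the last holds). Time passes only in rows, so rows that repeat a pose let the fingers close. It gives the time, the measured TCP pose, the force, the opening and the grip force at its end, in the units of the state.
- status.state(): the state, without advancing time (a new reading comes with each control period).
- camera(name): name is "scene" or "top" or "wrist"; returns the picture (400x640x3 uint8, red, green, blue); there is no depth.
- get_calibration(name): a dict with "fx", "fy", "cx", "cy" (pixels), "xyz" and "attitude" of the camera in the world. Camera axes: x right, y up, looking along -z (the intrinsics and any distortion apply to the point x, -y, -z); pixel columns grow to the right and rows downward; lengths in mm; the calibration is good to about 2 mm. The wrist camera is an equidistant fisheye: a pixel r from the principal point sees the ray r / f radians off the axis. A picture is of the moment at which its call begins: read the wrist's pose just before it. get_calibration takes no time and is no camera call; for the wrist camera it gives the pose at the moment of the call.
- workorder.close_job(): hands the job in; it is judged then, once.
Trained networks look in the newest picture that a camera, given by its name, has taken for a name from the list of things; names that differ only in an ending like _2 or _b are one class to them, and where a whole thing is asked for, a point or a joint stands for the part that bears it (a point fixed in the world has none). Each returns a list of dicts, best first, with "confidence" (0 to 1); they miss things now and then, are a little off and sometimes report something else, mostly with a low value. They report only what shows in the picture. A call takes as long as a camera call. They do not tell look-alikes from the thing itself.
- search_frame(camera, target): "rect" ([left, top, width, height] in pixels, round what is visible of it).
- mark_of(camera, target): "xy" ([column, row] in pixels: a listed point, or the origin of a listed thing).
The state is a dict: "clock": time; "joint_positions": joint angles; "joint_vel": joint speeds; "tau": joint torques, N m; "tool_pos": TCP position; "tcp_rot": TCP orientation; "wrist_force": force on the tool from outside, world axes, zero at the start; "ft_torque": the same for the moment, N m; "width": finger opening in mm; "finger_force": force on a finger pad.
Only numpy, scipy, OpenCV 4.12 (cv2) and the standard library are available. Lean on these libraries where they do the work, as an engineer would, in place of code of your own. Each camera call takes 0.05 s, during which the arm holds its last target. There are 200 camera calls.

## Working session

There is one attempt and no reset: what is moved stays moved. The work goes in short steps, Python scripts to look and compute and a tool call to move; the robot and the scene stay as the last step left them, time stands still between calls to the robot, and variables do not carry over. Pictures are saved under pics/ and viewed, at most 10 in all, crops included, and the job is handed in when it is done.

Besides the shell and the picture viewer there is one more tool, called after "Emit:" as name([rows], argument=value, ...), one row to a line, values as JSON. step_arm: Moves the arm, as the interface text tells. Its arguments: {"type":"object","properties":{"moves":{"type":"array","items":{"type":"array","items":{"type":"number"}}},"grip_force":{"type":"number"}},"required":["moves"]}

```bash
mkdir -p pics
cat > h.py <<'E'
import numpy as np, cv2
from bench import status, camera, get_calibration, workorder, search_frame, mark_of
def shot(c,n=None):
    im=camera(c)
    if n: cv2.imwrite('pics/'+n+'.png',im[:,:,::-1])
    return im
def ray(c,uv,cal=None):
    k=cal or get_calibration(c)
    x=(uv[0]-k['cx'])/k['fx'];y=(uv[1]-k['cy'])/k['fy']
    if c=='wrist':
        r=np.hypot(x,y);s=np.sin(r)/r if r>1e-9 else 1
        d=np.array([x*s,-y*s,-np.cos(r)])
    else:
        if k.get('distortion') is not None or k.get('dist') is not None:
            D=np.array(k.get('distortion',k.get('dist')),float)
            x,y=cv2.undistortPoints(np.array([[[x,y]]],float),np.eye(3),D)[0,0]
        d=np.array([x,-y,-1])
    R=np.array(k['attitude']);d=R@d
    return np.array(k['xyz'],float),d/np.linalg.norm(d)
def at_z(c,uv,z,cal=None):
    o,d=ray(c,uv,cal);return o+d*(z-o[2])/d[2]
def tri(rays):
    A=0;b=0
    for o,d in rays:
        P=np.eye(3)-np.outer(d,d);A=A+P;b=b+P@o
    return np.linalg.solve(A,b)
E
python3 - <<'E'
from h import *
np.set_printoptions(precision=1,suppress=True)
for c in('scene','top','wrist'):
    shot(c,c+'0'); print(c,get_calibration(c))
    for t in ['comb_grip','other_comb_grip','comb_stand','caster','tray','slot','gate_push']:
        print(c,t,[(np.round(m['xy']),round(m['confidence'],2)) for m in mark_of(c,t)[:3]])
print(status.state())
E
```

```text
scene {'fx': 463.5175963261959, 'fy': 463.5175963261959, 'cx': 320.464973739839, 'cy': 199.58787509304764, 'xyz': array([1546. , -728.4,  983.4]), 'attitude': array([[ 0.6, -0.5,  0.6],
       [ 0.8,  0.4, -0.5],
       [-0. ,  0.8,  0.6]])}
scene comb_grip [(array([362., 190.]), 0.84)]
scene other_comb_grip [(array([376., 196.]), 0.77), (array([264., 230.]), 0.55)]
scene comb_stand [(array([371., 204.]), 0.89)]
scene caster [(array([272., 251.]), 0.81)]
scene tray [(array([275., 246.]), 0.95), (array([329., 220.]), 0.82), (array([234., 205.]), 0.67)]
scene slot [(array([321., 209.]), 0.88), (array([278., 248.]), 0.86), (array([227., 207.]), 0.8)]
scene gate_push [(array([263., 229.]), 0.86), (array([274., 247.]), 0.33)]
top {'fx': 503.37473142930685, 'fy': 503.37473142930685, 'cx': 318.75072634753013, 'cy': 196.60828900616542, 'xyz': array([ 266.4,  -15.2, 1531. ]), 'attitude': array([[-0. ,  1. , -0.2],
       [-1. , -0. , -0. ],
       [-0. ,  0.2,  1. ]])}
top comb_grip [(array([255., 192.]), 0.74)]
top other_comb_grip [(array([250., 168.]), 0.58)]
top comb_stand [(array([257., 1
[... 505 characters left out ...]
,
       [ 1. ,  0.3,  0.1],
       [-0. , -0.3,  1. ]])}
wrist comb_grip []
wrist other_comb_grip []
wrist comb_stand []
wrist caster []
wrist tray [(array([ 45., 331.]), 0.84)]
wrist slot [(array([ 37., 339.]), 0.62)]
wrist gate_push []
{'clock': 1.2, 'joint_positions': array([67.1, 20.1, 94.6,  0. , 65.3, -4.8]), 'joint_vel': array([-0. , -0.1, -0. , -0.1,  0. ,  0.1]), 'tau': array([ -0. , -50.6, -29.2,  -0. ,   0. ,  -0. ]), 'tool_pos': array([170.2, 523. , 256.3]), 'tcp_rot': array([[-1. ,  0.3, -0. ],
       [ 0.3,  1. , -0. ],
       [ 0. , -0. , -1. ]]), 'wrist_force': array([-0.1,  0.2, -1.3]), 'ft_torque': array([-0. ,  0. , -0.1]), 'finger_force': 0.0, 'width': 85.41393089354605}
```

View pics/top0.png

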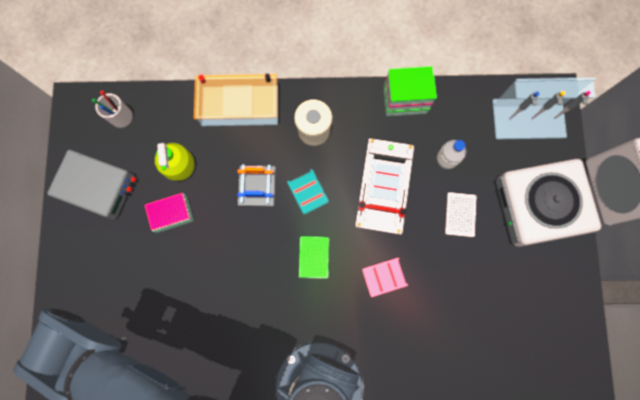

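View pics/scene0.png

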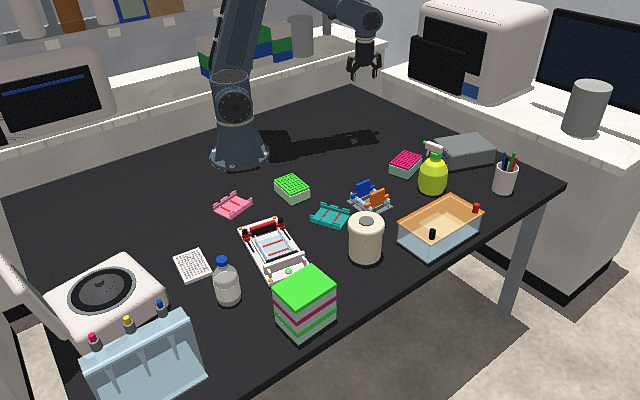

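Top view: the blue comb is at about (255,193), orange at (255,170). The caster runs from (382,230) to (390,145), with the red gate at (382,210) on the robot's side and the clear tray at about (387,182). The pink and turquoise look-alikes are at (385,277) and (308,192).

Run:
```python
from h import *
np.set_printoptions(precision=1,suppress=True)
K={c:get_calibration(c) for c in('scene','top')}
P={'comb':((255,192),(362,190)),'other':((250,168),(376,196)),'stand':((257,188),(371,204)),'caster':((384,185),(272,251)),'tray':((387,181),(275,246)),'slot':((387,170),(278,248)),'gate':((382,208),(263,229))}
for n,(a,b) in P.items():
    p=tri([ray('top',a),ray('scene',b)]);print(n,p)
for n,a,z in [('comb',(255,192),70),('other',(250,168),70),('caster',(384,185),0),('tray',(387,181),20),('slot',(387,170),40),('gate',(382,208),38)]: print(n,at_z('top',a,z),at_z('scene',P[n][1],z))
st=status.state();print(st['tcp_rot'],K['top']['attitude'],get_calibration('wrist'))
im=cv2.imread('pics/top0.png');
a=cv2.resize(im[130:240,345:425],None,fx=5,fy=5,interpolation=2);b=cv2.resize(im[155:215,225:285],None,fx=6,fy=6,interpolation=2)
o=np.zeros((550,770,3),np.uint8);o[:550,:400]=a;o[:360,405:765]=b;cv2.imwrite('pics/crop0.png',o)
```

```text
comb [564.1 179.9  50.3]
other [632.6 189.6  60.1]
stand [592.3 188.   -0.7]
caster [ 588.8 -213.5    4.6]
tray [ 598.6 -213.9   31.6]
slot [ 627.8 -216.5   45.9]
gate [ 512.6 -198.6   36.2]
comb [560.6 178.1  70. ] [584.5 159.9  70. ]
other [634.1 193.6  70. ] [640.5 173.1  70. ]
caster [ 590.1 -213.5    0. ] [ 584.  -211.7    0. ]
tray [ 598.3 -220.6   20. ] [ 590.  -202.5   20. ]
slot [ 628.1 -219.3   40. ] [ 623.2 -211.2   40. ]
gate [ 511.6 -199.8   38. ] [ 515.4 -198.3   38. ]
[[-1.   0.3 -0. ]
 [ 0.3  1.  -0. ]
 [ 0.  -0.  -1. ]] [[-0.   1.  -0.2]
 [-1.  -0.  -0. ]
 [-0.   0.2  1. ]] {'fx': 309.70691628693146, 'fy': 309.70691628693146, 'cx': 320.3989611728225, 'cy': 198.5735931880148, 'xyz': array([103.2, 544.8, 373.8]), 'attitude': array([[ 0.3, -0.9, -0.3],
       [ 1. ,  0.3,  0.1],
       [-0. , -0.3,  1. ]])}
```

View pics/crop0.png

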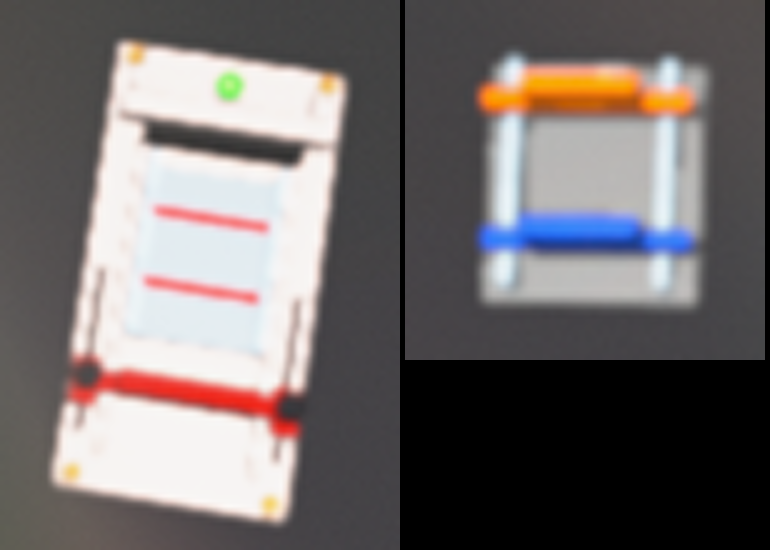

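The crop shows the caster yawed about -8° in world, with its gasket end away from the robot; its gate's thumbscrews are at (88,375) and (288,408). The stand is yawed about -1.4°, and the blue comb is its near one. I'm moving above the blue comb.

Emit:
step_arm([
  [45,-38,-16.5,0,0],
  [45,-76,-33,0,0],
  [45,-114,-49.5,0,0],
  [45,-152,-66,0,0],
  [45,-190,-82.5,0,0],
])

```text
clock: 1.62
tool_pos: [326.5, 384.2, 256.5]
tcp_rot: [[-0.951, 0.309, 0.0], [0.309, 0.951, 0.0], [-0.0, 0.0, -1.0]]
wrist_force: [0.2, 0.7, -0.5]
width: 45.3
finger_force: 0.0
```

Emit:
step_arm([
  [45,-38,-16.5,0,0],
  [45,-76,-33,0,0],
  [45,-114,-49.5,0,0],
  [45,-152,-66,0,0],
  [45,-190,-82.5,0,0],
])

```text
clock: 2.03
tool_pos: [481.8, 246.7, 256.5]
tcp_rot: [[-0.951, 0.31, 0.0], [0.31, 0.951, 0.0], [-0.0, 0.0, -1.0]]
wrist_force: [0.2, 0.4, 0.4]
width: 45.0
finger_force: 0.0
```

Emit:
step_arm([
  [45,-38,-16.5,0,0],
  [45,-76,-33,0,0],
  [45,-99,-41,0,0],
  [45,-99,-41,10,7],
  [45,-99,-41,20,14],
])

```text
clock: 2.45
tool_pos: [563.2, 177.5, 236.1]
tcp_rot: [[-0.844, 0.537, 0.001], [0.537, 0.844, 0.0], [-0.001, 0.001, -1.0]]
wrist_force: [0.2, 0.5, -0.5]
width: 44.7
finger_force: 0.0
```

Emit:
step_arm([
  [45,0,0,10,7],
  [45,0,0,20,14],
  [45,0,0,30,21],
  [45,0,0,40,28],
  [45,0,0,45,35],
])

```text
clock: 2.87
tool_pos: [561.6, 178.6, 190.1]
tcp_rot: [[-0.385, 0.923, -0.001], [0.923, 0.385, -0.0], [0.0, -0.001, -1.0]]
wrist_force: [0.2, -0.2, 0.7]
width: 44.6
finger_force: 0.0
```

Emit:
step_arm([
  [45,0,0,0,7],
  [45,0,0,0,14],
  [45,0,0,0,21],
  [45,0,0,0,24.3],
  [45,0,0,0,24.3],
])

```text
clock: 3.28
tool_pos: [562.0, 178.8, 191.3]
tcp_rot: [[0.026, 1.0, -0.0], [1.0, -0.026, -0.0], [-0.0, -0.0, -1.0]]
wrist_force: [0.2, -1.0, 0.3]
width: 44.7
finger_force: 0.0
```

Run:
```python
from h import *
np.set_printoptions(precision=2,suppress=True)
s=status.state();print(s['clock'],s['tool_pos'],s['tcp_rot'],s['joint_positions'])
shot('wrist','w1');k=get_calibration('wrist')
print(k['xyz'])
for t,z in [('comb_grip',70),('other_comb_grip',70),('comb_stand',0)]:
    for m in mark_of('wrist',t)[:2]:print(t,m,at_z('wrist',m['xy'],z,k))
```

```text
3.2833 [561.95 178.79 191.26] [[ 0.03  1.   -0.  ]
 [ 1.   -0.03 -0.  ]
 [-0.   -0.   -1.  ]] [13.13 28.28 92.12 -0.   59.6  14.61]
[564.58 250.05 308.74]
comb_grip {'xy': [317.0, 193.0], 'confidence': 0.72} [560.48 184.41  70.  ]
other_comb_grip {'xy': [407.9, 193.7], 'confidence': 0.97} [635.09 182.23  70.  ]
comb_stand {'xy': [353.4, 177.2], 'confidence': 0.64} [596.95 181.12   0.  ]
```

View pics/w1.png

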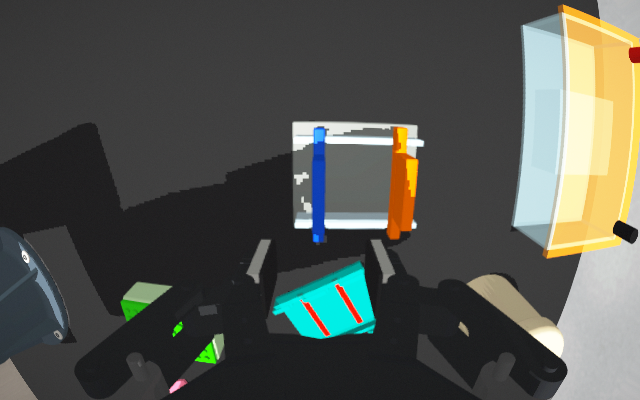

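The wrist view shows the blue comb at column 319, with its bar running from row 127 to 242, and the orange comb at column 400. The grip opening is in line with the blue comb. Next I compute the positions from the bar's ends.

Run:
```python
from h import *
np.set_printoptions(precision=1,suppress=True)
k=get_calibration('wrist')
im=cv2.imread('pics/w1.png').astype(int);m=(im[:,:,0]>100)&(im[:,:,1]<90)&(im[:,:,2]<60);m[:100]=0;m[260:]=0;m[:,:290]=0;m[:,350:]=0
for r in range(120,250,5):
    c=np.where(m[r])[0]
    if len(c):print(r,c.min(),c.max(),end='; ')
r=np.where(m.any(1))[0];print(r.min(),r.max())
for uv,zs in [((319,r.min()),(38,54)),((318,r.max()),(38,54)),((319.5,157),(88,)),((319,215),(88,))]:
    for z in zs: print(uv,at_z('wrist',uv,z,k))
```

```text
145 314 324; 150 314 324; 155 313 324; 160 313 324; 165 312 324; 170 312 324; 175 312 324; 180 312 324; 185 312 324; 190 312 324; 195 312 324; 200 312 324; 205 312 324; 210 313 324; 215 313 323; 220 313 323; 225 313 323; 230 312 324; 235 318 323; 240 319 323; 127 242
(319, np.int64(127)) [563.1 235.   38. ]
(319, np.int64(127)) [563.2 235.9  54. ]
(318, np.int64(242)) [559.6 127.   38. ]
(318, np.int64(242)) [559.9 134.3  54. ]
(319.5, 157) [563.2 216.2  88. ]
(319, 215) [561.8 172.1  88. ]
```

Emit:
step_arm([
  [45,5.7,-0.9,30,0.4],
  [45,5.7,-0.9,60,0.4],
  [45,5.7,-0.9,85,0.4],
  [45,5.7,-0.9,103,0.4],
  [45,5.7,-0.9,110,0.4],
])

```text
clock: 3.9
tool_pos: [559.9, 184.2, 78.6]
tcp_rot: [[0.029, 1.0, -0.004], [1.0, -0.029, -0.001], [-0.001, -0.004, -1.0]]
wrist_force: [-0.1, 0.5, 0.5]
width: 45.0
finger_force: 0.0
```

Emit:
step_arm([
  [45,0,0,0,0],
  [0,0,0,0,0],
  [0,0,0,0,0],
  [0,0,0,0,0],
  [0,0,0,0,0],
], grip_force=30)

```text
clock: 4.32
tool_pos: [561.7, 184.7, 82.5]
tcp_rot: [[0.03, 1.0, 0.002], [1.0, -0.03, 0.001], [0.001, 0.002, -1.0]]
wrist_force: [-1.5, -0.3, 5.3]
width: 9.5
finger_force: 33.7
```

Emit:
step_arm([
  [0,0,0,0,0],
  [0,0,0,0,0],
  [0,0,0,0,0],
  [0,0,0,0,0],
])

```text
clock: 4.65
tool_pos: [561.8, 184.7, 82.5]
tcp_rot: [[0.03, 1.0, 0.002], [1.0, -0.03, 0.0], [0.001, 0.002, -1.0]]
wrist_force: [-2.2, -0.5, 6.7]
width: 9.0
finger_force: 34.0
```

Run:
```python
from h import *
s=status.state();print(s)
shot('wrist','w2')
```

```text
{'clock': 4.65, 'joint_positions': array([1.36865399e+01, 3.70118891e+01, 9.54120183e+01, 2.01923014e-03,
       4.74727153e+01, 1.54191071e+01]), 'joint_vel': array([-0.02505616, -0.05330945,  0.09269165,  0.01891186, -0.12470839,
       -0.05596059]), 'tau': array([-2.05533667e-01, -5.64488947e+01, -2.14972883e+01, -7.17586745e-02,
       -4.25687917e-01, -4.14509175e-02]), 'tool_pos': array([561.7512764 , 184.66577791,  82.52647543]), 'tcp_rot': array([[ 3.02577413e-02,  9.99540603e-01,  1.74689618e-03],
       [ 9.99542002e-01, -3.02585738e-02,  4.52143613e-04],
       [ 5.04794486e-04,  1.73241526e-03, -9.99998372e-01]]), 'wrist_force': array([-2.17942623, -0.53693647,  6.66456853]), 'ft_torque': array([-0.00066435,  0.29768121, -0.04130842]), 'finger_force': 34.01183366775513, 'width': 9.049992184780768}
```

View pics/w2.png

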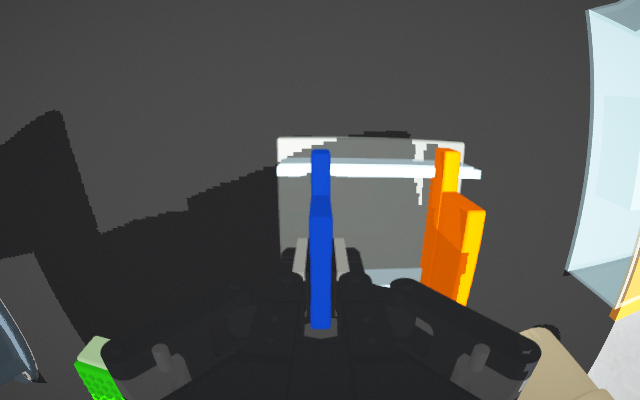

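The comb is gripped: the blue handle is between the pads at (320,260). Now I lift it and carry it to the caster.

Emit:
step_arm([
  [0,0,0,-5,0],
  [0,0,0,-20,0],
  [0,0,0,-50,0],
  [0,0,0,-80,0],
  [0,0,0,-105,0],
])

```text
clock: 5.12
tool_pos: [561.3, 184.5, 188.7]
tcp_rot: [[0.03, 1.0, 0.001], [1.0, -0.03, 0.0], [0.0, 0.001, -1.0]]
wrist_force: [0.9, -0.7, -1.2]
width: 9.2
finger_force: 33.0
```

Emit:
step_arm([
  [0,-15,3,-2,0],
  [0,-45,8,-5,0],
  [0,-82,14,-5,0],
  [0,-120,21,-5,0],
  [0,-160,28,-5,0],
])

```text
clock: 5.53
tool_pos: [584.3, 22.4, 192.0]
tcp_rot: [[0.029, 1.0, 0.001], [1.0, -0.029, -0.0], [0.0, 0.001, -1.0]]
wrist_force: [1.7, 0.1, -0.6]
width: 9.3
finger_force: 33.0
```

Emit:
step_arm([
  [0,-40,7,0,0],
  [0,-80,14,0,0],
  [0,-120,21,0,0],
  [0,-160,28,0,0],
  [0,-200,35,0,0],
])

```text
clock: 5.95
tool_pos: [613.1, -179.3, 191.9]
tcp_rot: [[0.03, 1.0, 0.0], [1.0, -0.03, -0.0], [-0.0, 0.0, -1.0]]
wrist_force: [0.3, 0.6, -0.1]
width: 9.4
finger_force: 33.0
```

Emit:
step_arm([
  [0,-20,4,0,3],
  [0,-35,6,0,6.4],
  [0,-40,7,0,6.4],
  [0,-40,7,0,6.4],
  [0,-40,7,0,6.4],
])

```text
clock: 6.37
tool_pos: [618.9, -216.7, 191.4]
tcp_rot: [[0.14, 0.99, -0.0], [0.99, -0.14, 0.0], [0.0, -0.0, -1.0]]
wrist_force: [0.4, 0.1, 0.2]
width: 9.3
finger_force: 33.0
```

Run:
```python
from h import *
np.set_printoptions(precision=2,suppress=True)
s=status.state();print(s['clock'],s['tool_pos'],s['tcp_rot'],s['wrist_force'],s['width'])
shot('wrist','w3');k=get_calibration('wrist')
print(k)
for t,z in [('comb_grip',185),('slot',40),('tray',20),('caster',0),('gate_push',38)]:
    for m in mark_of('wrist',t)[:2]:print(t,m,at_z('wrist',m['xy'],z,k))
```

```text
6.3667 [ 618.93 -216.7   191.41] [[ 0.14  0.99 -0.  ]
 [ 0.99 -0.14  0.  ]
 [ 0.   -0.   -1.  ]] [0.39 0.06 0.2 ] 9.25657115997671
{'fx': 309.70691628693146, 'fy': 309.70691628693146, 'cx': 320.3989611728225, 'cy': 198.5735931880148, 'xyz': array([ 630.01, -145.76,  308.93]), 'attitude': array([[ 0.99,  0.13,  0.04],
       [-0.14,  0.95,  0.28],
       [ 0.  , -0.28,  0.96]])}
comb_grip {'xy': [319.4, 266.3], 'confidence': 0.97} [ 620.03 -213.54  185.  ]
slot {'xy': [325.0, 190.3], 'confidence': 0.71} [ 624.23 -217.07   40.  ]
slot {'xy': [83.1, 227.0], 'confidence': 0.67} [ 336.67 -219.56   40.  ]
tray {'xy': [83.7, 204.1], 'confidence': 0.72} [ 329.56 -196.29   20.  ]
tray {'xy': [300.7, 183.6], 'confidence': 0.61} [ 601.59 -212.49   20.  ]
gate_push {'xy': [196.8, 186.4], 'confidence': 0.8} [ 504.11 -196.29   38.  ]
```

View pics/w3.png

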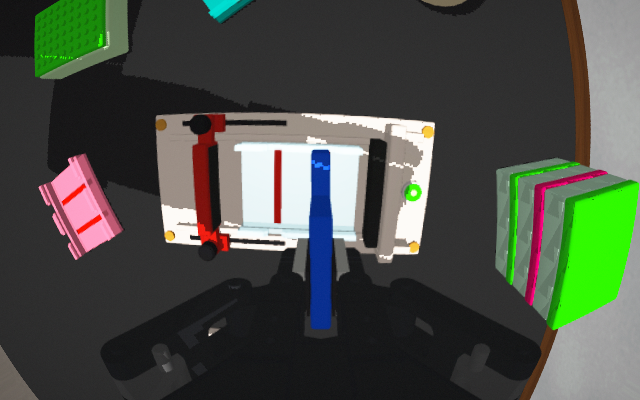

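The wrist view shows the comb held at column 320. The tray spans columns 237–364, its other slot's red line is at column 278 and the black gasket is at column 375. I take a zoomed crop for the slot and tray edges.

Run:
```python
import cv2
im=cv2.imread('pics/w3.png')[110:260,210:400];cv2.imwrite('pics/c3.png',cv2.resize(im,None,fx=4,fy=4,interpolation=cv2.INTER_NEAREST))
```

```text
(no output)
```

View pics/c3.png

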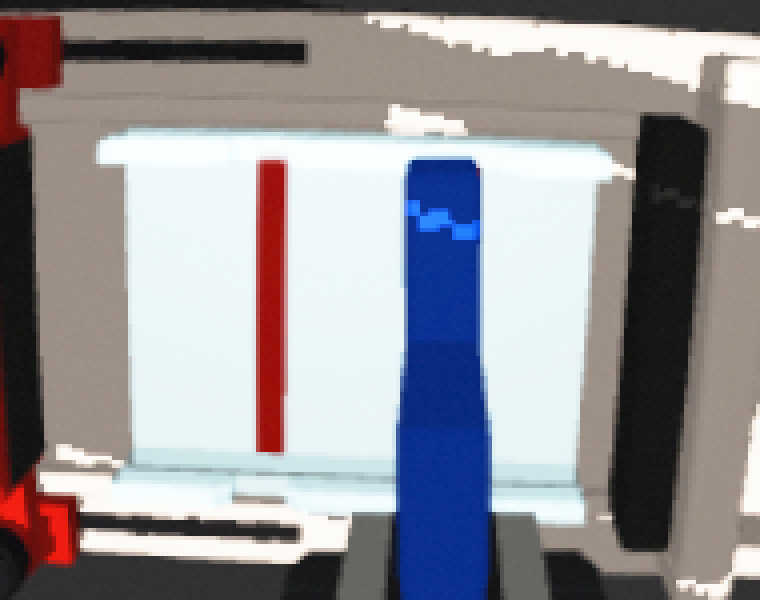

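The crop shows the tray floor's edges: left from (127,165) to (132,465), right from (597,180) to (579,485). The red stripe is at x=272, rows 160–452, and the blue comb covers the wanted slot.

Run:
```python
from h import *
np.set_printoptions(precision=1,suppress=True)
k=get_calibration('wrist')
f=lambda u,v,z:at_z('wrist',(210+u/4-.5,110+v/4-.5),z,k)[:2]
L=[f(127,165,25),f(132,465,25)];R=[f(597,180,25),f(579,485,25)];S=[f(272,160,25),f(272,452,25)]
for n,q in(('L',L),('R',R),('S',S)):print(n,q,np.degrees(np.arctan2(*(q[0]-q[1]))))
G=[f(630,480,40),f(640,200,40)];print('gasket',G)
gate=[f(30,130,54),f(42,400,54)]
W=[f(97,150,50),f(615,165,50),f(113,490,50),f(583,505,50)];print('W',W)
for q in W:pass
W=np.array(W);d=W[1]-W[0];print(np.degrees(np.arctan2(d[1],d[0])),np.linalg.norm(d)); d=W[3]-W[2];print(np.degrees(np.arctan2(d[1],d[0])),np.linalg.norm(d))
yaw=np.radians(-8);ex=np.array([np.cos(yaw),np.sin(yaw)]);ey=np.array([-ex[1],ex[0]])
for n,q in(('L',L),('R',R),('S',S),('W',W),('G',G)):print(n,[(round(p@ex,1),round(p@ey,1)) for p in q])
# comb: grip projection & bar corners
print('tcp',np.array([618.93,-216.7])@ex,np.array([618.93,-216.7])@ey)
for v,z in((158,185-21),(345,185+13),):print(f(443,v,z))
```

```text
L [array([ 551.5, -172. ]), array([ 537. , -246.1])] 11.02988713114598
R [array([ 659.8, -191.8]), array([ 647.2, -266.7])] 9.573020951928221
S [array([ 585.9, -176.4]), array([ 573.2, -247.3])] 10.160958939202422
gasket [array([ 658.4, -260.9]), array([ 667.3, -195. ])]
W [array([ 552.4, -165.4]), array([ 661.4, -185.1]), array([ 539.2, -242.8]), array([ 646.1, -261.1])]
-10.22772727505161 110.79732768805731
-9.734476138942693 108.41044854223468
L [(np.float64(570.0), np.float64(-93.6)), (np.float64(566.1), np.float64(-169.0))]
R [(np.float64(680.1), np.float64(-98.1)), (np.float64(678.0), np.float64(-174.0))]
S [(np.float64(604.8), np.float64(-93.2)), (np.float64(602.1), np.float64(-165.2))]
W [(np.float64(570.0), np.float64(-86.9)), (np.float64(680.7), np.float64(-91.2)), (np.float64(567.8), np.float64(-165.4)), (np.float64(676.1), np.float64(-168.7))]
G [(np.float64(688.3), np.float64(-166.7)), (np.float64(687.9), np.float64(-100.3))]
tcp 643.0654267642662 -128.45268311908498
[ 627.6 -164.4]
[ 625.8 -177.4]
```

Emit:
step_arm([
  [0,-1.2,4.6,15,1.8],
  [0,-1.2,4.6,40,1.8],
  [0,-1.2,4.6,62,1.8],
  [0,-1.2,4.6,76,1.8],
  [0,-1.2,4.6,80,1.8],
])

```text
clock: 7.08
tool_pos: [622.4, -218.6, 108.8]
tcp_rot: [[0.172, 0.985, -0.003], [0.985, -0.172, 0.001], [0.001, -0.004, -1.0]]
wrist_force: [-0.2, -0.8, -0.3]
width: 9.2
finger_force: 33.0
```

Emit:
step_arm([
  [0,0,0,0,0],
  [0,0,0,0,0],
  [0,0,0,0,0],
])

```text
clock: 7.33
tool_pos: [624.1, -219.5, 112.8]
tcp_rot: [[0.172, 0.985, 0.002], [0.985, -0.172, -0.001], [-0.001, 0.002, -1.0]]
wrist_force: [-0.0, 1.0, -0.0]
width: 9.1
finger_force: 33.0
```

Run:
```python
from h import *
np.set_printoptions(precision=2,suppress=True)
s=status.state();print(s['clock'],s['tool_pos'],s['tcp_rot'],s['wrist_force'],s['width'])
im=shot('wrist','w4');k=get_calibration('wrist');print(k)
cv2.imwrite('pics/c4.png',cv2.resize(im[120:310,200:440,::-1],None,fx=3,fy=3,interpolation=cv2.INTER_NEAREST))
for t,z in [('comb_grip',104),('slot',40),('tray',20)]:
    for m in mark_of('wrist',t)[:2]:print(t,m,at_z('wrist',m['xy'],z,k))
```

```text
7.3333 [ 624.09 -219.5   112.8 ] [[ 0.17  0.99  0.  ]
 [ 0.99 -0.17 -0.  ]
 [-0.    0.   -1.  ]] [-0.04  1.04 -0.02] 9.116649287141795
{'fx': 309.70691628693146, 'fy': 309.70691628693146, 'cx': 320.3989611728225, 'cy': 198.5735931880148, 'xyz': array([ 637.2 , -149.2 ,  230.17]), 'attitude': array([[ 0.98,  0.17,  0.05],
       [-0.17,  0.94,  0.28],
       [ 0.  , -0.28,  0.96]])}
comb_grip {'xy': [319.4, 268.0], 'confidence': 0.75} [ 624.82 -218.88  104.  ]
slot {'xy': [317.5, 221.0], 'confidence': 0.75} [ 623.46 -219.34   40.  ]
slot {'xy': [39.9, 259.4], 'confidence': 0.55} [ 340.9  -218.22   40.  ]
tray {'xy': [43.9, 234.8], 'confidence': 0.92} [ 337.73 -199.07   20.  ]
tray {'xy': [286.1, 211.8], 'confidence': 0.8} [ 600.99 -215.88   20.  ]
```

View pics/c4.png

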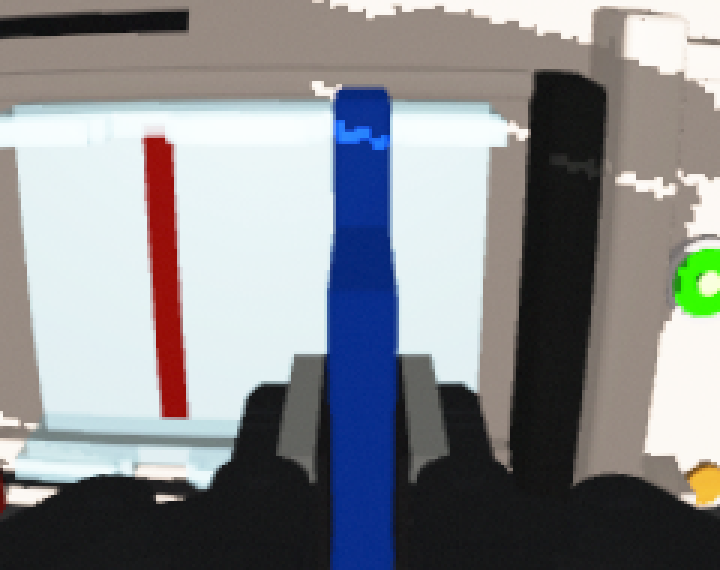

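The close view shows the comb over the tray at crop column 362, the stripe from (159,137) to (174,417), and the tray walls level with each other. I compute the remaining offset.

Run:
```python
from h import *
np.set_printoptions(precision=1,suppress=True)
k=get_calibration('wrist')
f=lambda u,v,z:at_z('wrist',(200+u/3-.5,120+v/3-.5),z,k)[:2]
T=np.array([624.09,-219.5]);ex=np.array([.985,-.172]);ey=np.array([.172,.985])
for n,u,v,z in [('S0',159,137,25),('S1',174,417,25),('L',15,150,25),('L1',42,430,25),('R',490,147,25),('R1',478,385,25),('Wr',508,130,50),('combend',362,90,112.8-7.5-37),('combend',362,90,112.8-7.5-21),('hand',362,228,112.8-7.5+13),('gask',515,440,40),('gask',535,80,47)]:
    d=f(u,v,z)-T;print(n,d@ex,d@ey)
```

```text
S0 -45.284845330858 34.9731790863227
S1 -46.421167198343575 -35.63563226245634
L -80.67825630235744 32.68044516606601
L1 -82.38643263307199 -40.790711903838684
R 29.576826022446674 32.33207146663838
R1 29.00174278542849 -26.505970932516107
Wr 29.536472905446008 40.57251008999315
combend 0.7249171421409439 50.7120032013603
combend 0.7107815219383671 52.77630954210135
hand 0.6555089606531377 39.90492357323177
gask 36.37238625264192 -33.83999706422112
gask 35.20308510830641 50.268855338747464
```

Emit:
step_arm([
  [0,0,-1.5,2,0.8],
  [0,0,-1.5,6,0.8],
  [0,0,-1.5,10,0.8],
  [0,0,-1.5,14,0.8],
  [0,0,-1.5,17,0.8],
])

```text
clock: 7.95
tool_pos: [621.7, -218.9, 93.5]
tcp_rot: [[0.186, 0.983, -0.001], [0.983, -0.186, 0.0], [0.0, -0.001, -1.0]]
wrist_force: [-0.8, 0.4, -0.3]
width: 9.1
finger_force: 33.0
```

Emit:
step_arm([
  [0,0,0,2,0],
  [0,0,0,4,0],
  [0,0,0,6,0],
  [0,0,0,8,0],
  [0,0,0,8,0],
])

```text
clock: 8.37
tool_pos: [622.9, -219.3, 91.7]
tcp_rot: [[0.186, 0.983, 0.002], [0.983, -0.186, -0.001], [-0.001, 0.003, -1.0]]
wrist_force: [-17.2, 7.9, 47.3]
width: 9.3
finger_force: 45.5
```

Emit:
step_arm([
  [0,0,0,1,0],
  [0,0,0,2,0],
  [0,0,0,2,0],
])

```text
clock: 8.62
tool_pos: [623.3, -219.4, 91.5]
tcp_rot: [[0.186, 0.983, 0.003], [0.983, -0.186, -0.002], [-0.001, 0.004, -1.0]]
wrist_force: [-22.1, 8.9, 63.2]
width: 9.3
finger_force: 51.8
```

Emit:
step_arm([
  [0,0,0,-4,0],
  [0,0,0,-8,0],
  [0,0,0,-10,0],
  [0,0,0,-10,0],
  [0,0,0,-10,0],
])

```text
clock: 9.03
tool_pos: [621.7, -219.0, 93.7]
tcp_rot: [[0.186, 0.982, -0.001], [0.982, -0.186, 0.0], [0.0, -0.001, -1.0]]
wrist_force: [-0.3, -0.2, 0.4]
width: 9.5
finger_force: 33.6
```

Run:
```python
from h import *
np.set_printoptions(precision=2,suppress=True)
s=status.state();print(s['clock'],s['tool_pos'],s['tcp_rot'],s['wrist_force'],s['width'])
im=shot('wrist','w5');k=get_calibration('wrist');print(k)
cv2.imwrite('pics/c5.png',cv2.resize(im[130:320,200:440,::-1],None,fx=3,fy=3,interpolation=cv2.INTER_NEAREST))
for t,z in [('comb_grip',89),('slot',40),('tray',20)]:
    for m in mark_of('wrist',t)[:2]:print(t,m,at_z('wrist',m['xy'],z,k))
```

```text
9.0333 [ 621.75 -218.96   93.69] [[ 0.19  0.98 -0.  ]
 [ 0.98 -0.19  0.  ]
 [ 0.   -0.   -1.  ]] [-0.26 -0.16  0.38] 9.489653367187172
{'fx': 309.70691628693146, 'fy': 309.70691628693146, 'cx': 320.3989611728225, 'cy': 198.5735931880148, 'xyz': array([ 636.23, -148.97,  211.08]), 'attitude': array([[ 0.98,  0.18,  0.05],
       [-0.19,  0.94,  0.28],
       [-0.  , -0.28,  0.96]])}
comb_grip {'xy': [318.8, 267.0], 'confidence': 0.77} [ 622.82 -215.48   89.  ]
slot {'xy': [322.7, 230.7], 'confidence': 0.75} [ 624.4  -218.31   40.  ]
slot {'xy': [36.9, 272.4], 'confidence': 0.57} [ 351.2  -219.69   40.  ]
tray {'xy': [287.3, 220.3], 'confidence': 0.94} [ 601.41 -214.83   20.  ]
tray {'xy': [36.5, 241.6], 'confidence': 0.92} [ 343.4  -195.35   20.  ]
```

View pics/c5.png

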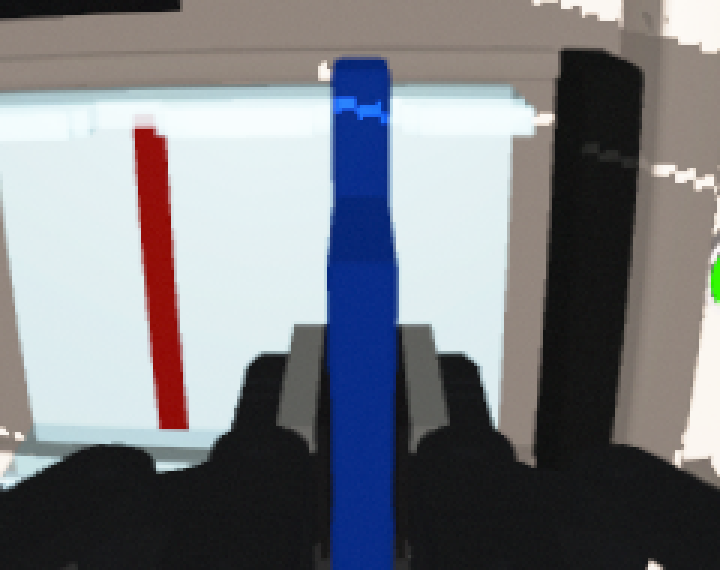

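The view shows the comb just above the tray, at crop column 360, with the stripe from (149,130) to (174,428). I check the offset, and the wall-top brightness for the notches.

Run:
```python
from h import *
np.set_printoptions(precision=1,suppress=True)
k=get_calibration('wrist')
f=lambda u,v,z:at_z('wrist',(200+u/3-.5,130+v/3-.5),z,k)[:2]
T=np.array([621.75,-218.96]);ex=np.array([.982,-.187]);ey=np.array([.187,.982])
for n,u,v,z in [('S0',150,135,25),('S1',174,425,25),('L',2,190,25),('L1',32,420,25),('R',512,150,25),('R1',500,420,25),('Wr',535,112,50),('combend',360,60,93.7-7.5-37),('hand',362,198,93.7-7.5+13)]:
    d=f(u,v,z)-T;print(n,d@ex,d@ey)
im=cv2.imread('pics/w5.png').astype(int).sum(2)//3
for r in range(155,186,2):print(r,im[r,196:386:3])
```

```text
S0 -43.15402442387984 32.30233192238403
S1 -42.72843811397679 -36.13352313951682
L -77.79970604095425 20.55569465680878
L1 -78.07483840654281 -36.49569652450194
R 32.055826210492114 28.989404112388687
R1 32.72187327312636 -34.40774717879684
Wr 31.819914677281297 41.67122502517347
combend 0.6555228153364769 50.61500827937599
hand 1.04461799505322 39.672370152813336
155 [135 136 137 137 137 135 135 136 136 135 136 137 134 136 135 134 137 135
 136 135 136 135 134 133 135 135 135 135 133 133 132 134 132 133 132 132
 131 244 132  62  65  64  61  66  63 133 131 133 133 131 132 132 131 131
 129 132 132 131 134 134 133 135 133 112]
157 [134 135 132 135 132 134 133 132 132 131 132 130 130 130 130 129 128 127
 127 126 128 127 127 126 126 127 134 134 134 134 133 135 135 135 135 137
 135 136  79  64  65  65  65  65  62 135 134 137 137 137 135 134 134 132
 133 129 129 131 133 134 133 134 133  61]
159 [126 126 127 126 125 126 125 127 126 127 126 128 128 127 131 136 143 147
 153 155 162 161 166 168 171 174 176 178 180 183 184 186 189 191 191 190
 193 191 125  64  63  64  65  66  61 192 192 194 193 
[... 2806 characters left out ...]
239 238 238 239 239 239 239 239 239 239 239 238 239 239
 239 239 163  66  64  63  65  63  62 238 238 238 238 238 237 238 237 237
 237 237 236 236 180 135 135 136 135  16]
183 [134 215 235 235 235 236 236 236 236 236 236 236 237 237 237 237 209  57
  57  60 231 238 238 238 238 238 238 239 239 239 239 239 239 239 239 239
 239 239 161  65  65  66  64  64  62 238 238 238 238 237 237 237 237 237
 237 236 236 236 180 135 136 137 136  19]
185 [136 195 235 234 235 236 236 236 236 236 236 236 236 237 237 237 213  56
  55  58 232 238 238 238 238 239 238 239 239 239 239 239 239 238 238 238
 238 238 161  65  64  63  66  63  62 238 238 237 237 237 237 237 237 237
 237 236 236 236 180 135 135 134 135  17]
```

Emit:
step_arm([
  [0,0,0,0,0],
  [0,0,0,0,0],
  [0,0,0,0,0],
  [0,0,0,0,0],
  [0,0,0,0,0],
])

```text
clock: 9.65
tool_pos: [621.9, -219.0, 94.3]
tcp_rot: [[0.186, 0.982, -0.0], [0.982, -0.186, 0.0], [0.0, -0.0, -1.0]]
wrist_force: [0.1, 0.8, -0.5]
width: 9.2
finger_force: 33.6
```

Run:
```python
from h import *
np.set_printoptions(precision=1,suppress=True)
s=status.state();print(s['clock'],s['tool_pos'],s['wrist_force'],s['joint_vel'])
im=shot('wrist','w6');k=get_calibration('wrist')
T=s['tool_pos'];ey=s['tcp_rot'][:,0]
b=im.astype(int)[:,319:322].mean(1)
print([(r,*b[r].astype(int)) for r in range(140,232) if abs(b[r]-b[r-1]).sum()>8])
for r in (149.7,162,196,217,250,251):
    print(r,[(dz,round((at_z('wrist',(319.5,r),T[2]+dz,k)-T)@ey,1)) for dz in(-55,-50,-45,-40,-35,-30,-25,-20,0,5,10)])
```

```text
9.65 [ 621.9 -219.    94.3] [ 0.1  0.8 -0.5] [ 0.1 -0.  -0.  -0.   0.  -0.1]
[(144, np.int64(144), np.int64(131), np.int64(123)), (145, np.int64(136), np.int64(124), np.int64(116)), (146, np.int64(131), np.int64(120), np.int64(112)), (147, np.int64(145), np.int64(133), np.int64(124)), (148, np.int64(125), np.int64(121), np.int64(126)), (149, np.int64(77), np.int64(83), np.int64(123)), (150, np.int64(5), np.int64(38), np.int64(118)), (153, np.int64(9), np.int64(41), np.int64(132)), (155, np.int64(12), np.int64(47), np.int64(139)), (164, np.int64(11), np.int64(50), np.int64(146)), (165, np.int64(33), np.int64(116), np.int64(249)), (166, np.int64(36), np.int64(125), np.int64(252)), (168, np.int64(30), np.int64(109), np.int64(245)), (169, np.int64(14), np.int64(63), np.int64(171)), (170, np.int64(7), np.int64(46), np.int64(139)), (195, np.int64(8), np.int64(41), np.int64(127)), (196, np.int64(6), np.int64(38), np.int64(119)), (217, np.int64(8), np.int64(40), np.int64(127)), (218, np.int64(9), np.int64(44), np.int64(133))]
149.7 [(-55, np.float64(49.2)), (-50, np.float64(49.8)), (-45, np.
[... 884 characters left out ...]
.5)), (-30, np.float64(18.3)), (-25, np.float64(20.1)), (-20, np.float64(21.9)), (0, np.float64(29.1)), (5, np.float64(30.9)), (10, np.float64(32.7))]
250 [(-55, np.float64(-12.4)), (-50, np.float64(-10.0)), (-45, np.float64(-7.5)), (-40, np.float64(-5.1)), (-35, np.float64(-2.7)), (-30, np.float64(-0.2)), (-25, np.float64(2.2)), (-20, np.float64(4.6)), (0, np.float64(14.4)), (5, np.float64(16.8)), (10, np.float64(19.2))]
251 [(-55, np.float64(-13.1)), (-50, np.float64(-10.6)), (-45, np.float64(-8.2)), (-40, np.float64(-5.7)), (-35, np.float64(-3.3)), (-30, np.float64(-0.8)), (-25, np.float64(1.6)), (-20, np.float64(4.1)), (0, np.float64(13.9)), (5, np.float64(16.3)), (10, np.float64(18.8))]
```

The comb sits about 13–15 mm below the TCP, not 7.5, so the earlier contact was the slot floor itself. I ease down until light contact, then release.

Emit:
step_arm([
  [0,0,1,0.5,0],
  [0,0,1,1,0],
  [0,0,1,1.5,0],
  [0,0,1,1.5,0],
  [0,0,1,1.5,0],
])

```text
clock: 10.12
tool_pos: [622.9, -219.2, 92.7]
tcp_rot: [[0.186, 0.982, -0.0], [0.982, -0.186, 0.0], [0.0, -0.0, -1.0]]
wrist_force: [0.0, -0.2, -0.8]
width: 9.7
finger_force: 33.6
```

Emit:
step_arm([
  [0,0,0,0.5,0],
  [0,0,0,1,0],
  [0,0,0,1,0],
  [0,0,0,1,0],
  [0,0,0,1,0],
])

```text
clock: 10.53
tool_pos: [623.0, -219.2, 92.0]
tcp_rot: [[0.186, 0.983, 0.0], [0.983, -0.186, -0.0], [-0.0, 0.0, -1.0]]
wrist_force: [-1.8, 1.3, 4.4]
width: 9.2
finger_force: 34.2
```

Emit:
step_arm([
  [14,0,0,0,0],
  [20,0,0,0,0],
  [30,0,0,0,0],
  [30,0,0,0,0],
  [30,0,0,0,0],
], grip_force=20)

```text
clock: 10.95
tool_pos: [622.9, -219.2, 91.6]
tcp_rot: [[0.186, 0.982, -0.0], [0.982, -0.186, 0.0], [0.0, -0.0, -1.0]]
wrist_force: [-0.1, -1.0, 0.7]
width: 30.2
finger_force: 0.0
```

Emit:
step_arm([
  [30,0,0,-4,0],
  [30,0,0,-14,0],
  [30,0,0,-35,0],
  [30,0,0,-65,0],
  [30,0,0,-95,0],
])

```text
clock: 11.37
tool_pos: [622.6, -219.1, 188.4]
tcp_rot: [[0.186, 0.982, -0.001], [0.982, -0.186, 0.0], [0.0, -0.001, -1.0]]
wrist_force: [0.8, -0.8, -0.1]
width: 30.3
finger_force: 0.0
```

Emit:
step_arm([
  [30,-10,0,-5,0],
  [30,-30,0,-5,0],
  [30,-40,0,-5,0],
  [30,-40,0,-5,0],
  [30,-40,0,-5,0],
])

```text
clock: 11.78
tool_pos: [615.2, -258.6, 191.5]
tcp_rot: [[0.187, 0.982, -0.001], [0.982, -0.187, 0.001], [0.0, -0.001, -1.0]]
wrist_force: [-0.3, 0.5, 0.2]
width: 30.1
finger_force: 0.0
```

Run:
```python
from h import *
np.set_printoptions(precision=2,suppress=True)
s=status.state();print(s['clock'],s['tool_pos'],s['tcp_rot'],s['wrist_force'],s['width'])
im=shot('wrist','w7');k=get_calibration('wrist');print(k)
cv2.imwrite('pics/c7.png',cv2.resize(im[120:320,130:430,::-1],None,fx=2.6,fy=2.6,interpolation=cv2.INTER_NEAREST))
for t,z in [('comb_grip',77),('slot',40),('tray',20),('gate_push',38)]:
    for m in mark_of('wrist',t)[:2]:print(t,m,at_z('wrist',m['xy'],z,k))
shot('scene');print(mark_of('scene','comb_grip'))
for m in mark_of('scene','comb_grip'):print(at_z('scene',m['xy'],77))
```

```text
11.7833 [ 615.15 -258.63  191.46] [[ 0.19  0.98 -0.  ]
 [ 0.98 -0.19  0.  ]
 [ 0.   -0.   -1.  ]] [-0.27  0.5   0.21] 30.092138799505427
{'fx': 309.70691628693146, 'fy': 309.70691628693146, 'cx': 320.3989611728225, 'cy': 198.5735931880148, 'xyz': array([ 629.8 , -188.16,  308.87]), 'attitude': array([[ 0.98,  0.18,  0.05],
       [-0.19,  0.94,  0.28],
       [-0.  , -0.28,  0.96]])}
comb_grip {'xy': [319.4, 159.3], 'confidence': 0.67} [ 622.03 -224.58   77.  ]
slot {'xy': [77.8, 208.0], 'confidence': 0.93} [ 335.29 -224.12   40.  ]
slot {'xy': [320.1, 146.5], 'confidence': 0.62} [ 623.52 -219.37   40.  ]
tray {'xy': [296.3, 144.1], 'confidence': 0.87} [ 601.63 -215.19   20.  ]
tray {'xy': [83.2, 13.0], 'confidence': 0.71} [385.83   0.09  20.  ]
gate_push {'xy': [194.1, 150.5], 'confidence': 0.79} [ 508.28 -198.68   38.  ]
[{'xy': [272.1, 242.2], 'confidence': 0.84}, {'xy': [192.1, 267.8], 'confidence': 0.19}]
[ 627.05 -231.21   77.  ]
[ 578.51 -463.7    77.  ]
```

View pics/c7.png

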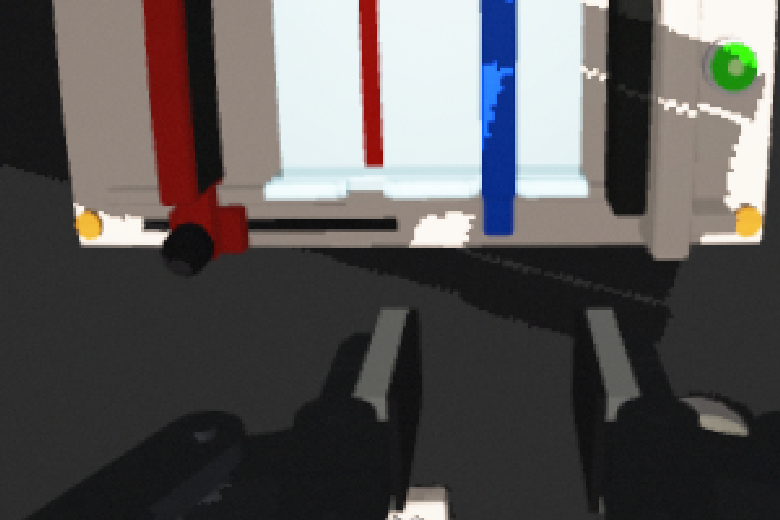

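The comb stands upright across the tray in the right-hand slot pair, at crop column 500, with its end at row 235. Numeric check of its height and centring, plus the gate.

Run:
```python
from h import *
np.set_printoptions(precision=1,suppress=True)
k=get_calibration('wrist');T=np.array([622.9,-219.2]);ex=np.array([.982,-.187]);ey=np.array([.187,.982])
im=cv2.imread('pics/w7.png').astype(int)
m=(im[:,:,0]>90)&(im[:,:,1]<130)&(im[:,:,2]<60);m[:,:290]=0;m[:,350:]=0;m[240:]=0
r=np.where(m.sum(1)>5)[0];print(r.min(),r.max());
for rr in (r.min(),r.min()+4,100,120,140,160,180,190,200,r.max()):
    c=np.where(m[rr])[0];print(rr,c.min(),c.max(),im[rr,320])
def g(u,v,z):
    d=at_z('wrist',(u,v),z,k)[:2]-T;return np.array([d@ex,d@ey])
for rr in(r.min(),r.max()):
    for z in(40,56):print('end',rr,z,g(321,rr,z))
c=lambda u,v:(130+(u)/2.6-.5,120+v/2.6-.5)
print('S1',g(*c(374,165),25),'wall-y outer top',g(*c(585,197),50),g(*c(268,198),50),'inner floor',g(*c(580,163),25))
print('gate outer top left',g(*c(145,0),54),g(*c(165,200),54),'gate inner',g(*c(190,0),54),'gasket',g(*c(607,210),40),g(*c(608,0),40))
print('screw',g(*c(188,242),56))
R=cv2.imread('pics/w7.png').astype(int);mr=(R[:,:,2]>90)&(R[:,:,1]<60)&(R[:,:,0]<60)
for rr in range(70,200,8):
    cc=np.where(mr[rr,:240])[0]
    if len(cc):print(rr,cc.min(),cc.max(),g(cc.min(),rr,54),end=' ')
```

```text
88 209
88 318 325 [249 127  57]
92 326 326 [253 141  53]
100 325 326 [253 139  49]
120 315 327 [143  49  13]
140 315 327 [141  48  12]
160 315 327 [203  74  22]
180 315 327 [139  46  12]
190 315 327 [138  45   8]
200 316 326 [139  45   9]
209 316 326 [134  49  22]
end 88 40 [ 1.7 50.9]
end 88 56 [ 1.7 49.7]
end 209 40 [  1.8 -57.4]
end 209 56 [  1.8 -52.1]
S1 [-43.4 -36.4] wall-y outer top [ 31.  -41.4] [-77.2 -41.8] inner floor [ 31.7 -35.7]
gate outer top left [-116.1   28.3] [-114.5  -41.3] gate inner [-99.5  27.2] gasket [ 40.1 -49. ] [38.4 23.9]
screw [-106.6  -56. ]
78 203 216 [-98.2  63.1] 86 203 214 [-98.3  56.1] 94 187 206 [-113.6   50.5] 102 191 206 [-109.9   43.1] 110 184 198 [-117.    36.7] 118 185 199 [-116.3   29.6] 126 185 199 [-116.7   22.6] 134 81 200 [-244.    25.6] 142 186 200 [-116.7    8.4] 150 187 200 [-116.2    1.3] 158 188 201 [-115.8   -5.9] 166 75 202 [-259.3   -7.3] 174 66 203 [-276.8  -15.4] 182 59 204 [-291.9  -24. ] 190 191 213 [-115.8  -35.2] 198 88 213 [-246.4  -42.7]
```

View pics/w7.png

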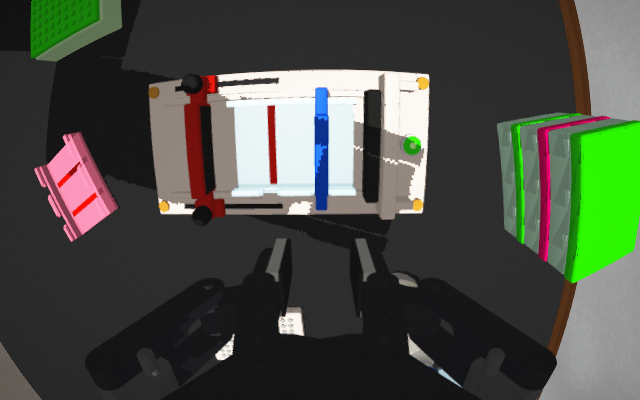

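The view confirms the comb is seated (bar centre within 2 mm, stripe-to-comb distance 45 mm). The gate's outer face is at about (507,-197) and the gasket gap is about 8 mm. Now I move behind the gate, turn so the finger sides push, and close the fingers.

Emit:
step_arm([
  [0,8,-30,0,-3],
  [0,18,-68,0,-9],
  [0,28,-106,0,-16],
  [0,37,-138,0,-23],
  [0,39.6,-148,0,-30],
])

```text
clock: 12.6
tool_pos: [473.8, -189.9, 191.6]
tcp_rot: [[-0.336, 0.942, -0.002], [0.942, 0.336, 0.001], [0.002, -0.002, -1.0]]
wrist_force: [1.2, -0.2, 0.2]
width: -0.3
finger_force: 0.0
```

Emit:
step_arm([
  [0,0,0,0,-7],
  [0,0,0,0,-14],
  [0,0,0,0,-21],
  [0,0,0,0,-28],
  [0,0,0,0,-35],
])

```text
clock: 13.02
tool_pos: [477.5, -191.9, 192.0]
tcp_rot: [[-0.815, 0.579, 0.0], [0.579, 0.815, -0.0], [-0.0, 0.0, -1.0]]
wrist_force: [0.4, 0.4, 0.3]
width: 0.2
finger_force: 0.0
```

Emit:
step_arm([
  [0,0,0,10,-7],
  [0,0,0,30,-14],
  [0,0,0,50,-21],
  [0,0,0,70,-26.1],
  [0,0,0,70,-26.1],
])

```text
clock: 13.43
tool_pos: [476.0, -191.2, 118.9]
tcp_rot: [[-0.987, 0.163, -0.004], [0.163, 0.987, 0.002], [0.005, 0.001, -1.0]]
wrist_force: [-0.3, 0.2, -1.0]
width: 0.1
finger_force: 0.0
```

Emit:
step_arm([
  [0,0,0,0,0],
  [0,0,0,0,0],
  [0,0,0,0,0],
])

```text
clock: 13.68
tool_pos: [478.1, -192.3, 123.1]
tcp_rot: [[-0.986, 0.169, 0.002], [0.169, 0.986, -0.001], [-0.002, -0.001, -1.0]]
wrist_force: [0.0, -0.2, 0.2]
width: -0.1
finger_force: 0.0
```

Run:
```python
from h import *
np.set_printoptions(precision=3,suppress=True)
s=status.state();print(s['clock'],s['tool_pos'],s['tcp_rot'],s['wrist_force'],s['width'],s['joint_positions'])
im=shot('wrist','w8');k=get_calibration('wrist')
for m in mark_of('wrist','gate_push')[:2]:print(m,at_z('wrist',m['xy'],38,k))
```

```text
13.6833 [ 478.074 -192.302  123.088] [[-0.986  0.169  0.002]
 [ 0.169  0.986 -0.001]
 [-0.002 -0.001 -1.   ]] [ 0.034 -0.201  0.248] -0.07982535108918618 [ -27.089   27.067  106.188   -0.      46.626 -107.331]
{'xy': [619.9, 240.7], 'confidence': 0.56} [570.446 124.809  38.   ]
```

View pics/w8.png

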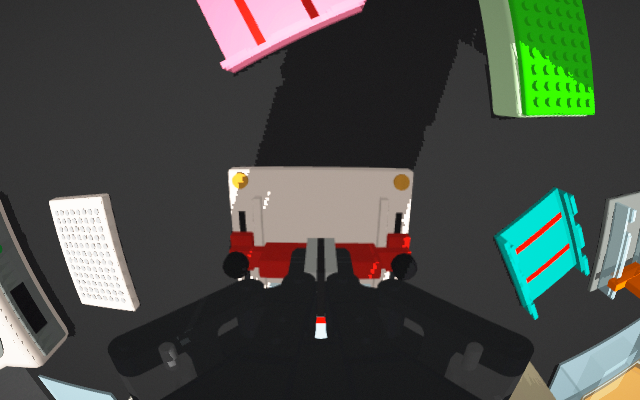

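The view shows the closed fingers (320,245) centred between the thumbscrews (236,265) and (404,265), square to the gate. I check the gate's face distance.

Run:
```python
from h import *
np.set_printoptions(precision=1,suppress=True)
k=get_calibration('wrist');T=np.array([478.07,-192.3]);ex=np.array([.986,-.169])
b=camera('wrist').astype(int)[:,270:285].mean(1)
print([(r,*b[r].astype(int)) for r in range(225,290) if abs(b[r]-b[r-1]).sum()>12])
for r,z in((243,20),(243,30),(258,54),(277,54)):print(r,z,(at_z('wrist',(278,r),z,k)[:2]-T)@ex)
```

```text
[(242, np.int64(155), np.int64(109), np.int64(101)), (243, np.int64(133), np.int64(39), np.int64(34)), (244, np.int64(126), np.int64(18), np.int64(14)), (278, np.int64(148), np.int64(112), np.int64(105)), (279, np.int64(155), np.int64(144), np.int64(135)), (280, np.int64(151), np.int64(139), np.int64(131)), (281, np.int64(146), np.int64(135), np.int64(127)), (283, np.int64(133), np.int64(134), np.int64(132)), (284, np.int64(112), np.int64(121), np.int64(123)), (285, np.int64(92), np.int64(100), np.int64(102)), (286, np.int64(70), np.int64(76), np.int64(79)), (287, np.int64(40), np.int64(44), np.int64(46)), (288, np.int64(27), np.int64(28), np.int64(29))]
243 20 30.70110648883718
243 30 26.085269973101493
258 54 26.281945588952286
277 54 41.421019073438906
```

Emit:
step_arm([
  [0,0,0,20,0],
  [0,0,0,45,0],
  [0,0,0,62,0],
  [0,0,0,69,0],
  [0,0,0,71,0],
])

```text
clock: 14.25
tool_pos: [477.1, -191.8, 50.1]
tcp_rot: [[-0.986, 0.168, -0.001], [0.168, 0.986, 0.001], [0.001, 0.0, -1.0]]
wrist_force: [-0.0, -0.3, 0.1]
width: 0.2
finger_force: 0.0
```

Emit:
step_arm([
  [0,-1,0,0,0],
  [0,-3,0,0,0],
  [0,-5,0,0,0],
  [0,-7,0,0,0],
  [0,-9,0,0,0],
])

```text
clock: 14.67
tool_pos: [486.8, -193.7, 51.4]
tcp_rot: [[-0.986, 0.167, 0.001], [0.167, 0.986, -0.001], [-0.001, -0.0, -1.0]]
wrist_force: [-0.2, -0.2, 0.3]
width: -0.2
finger_force: 0.0
```

Emit:
step_arm([
  [0,-2,0,0,0],
  [0,-4,0,0,0],
  [0,-6,0,0,0],
  [0,-8,0,0,0],
  [0,-10,0,0,0],
])

```text
clock: 15.08
tool_pos: [496.3, -195.2, 50.8]
tcp_rot: [[-0.986, 0.167, -0.0], [0.167, 0.986, 0.0], [0.0, 0.0, -1.0]]
wrist_force: [-1.2, -0.1, 1.0]
width: -0.1
finger_force: 0.4
```

Emit:
step_arm([
  [0,-2,0,0,0],
  [0,-4,0,0,0],
  [0,-6,0,0,0],
  [0,-8,0,0,0],
  [0,-10,0,0,0],
])

```text
clock: 15.5
tool_pos: [506.1, -196.9, 50.7]
tcp_rot: [[-0.986, 0.167, -0.0], [0.167, 0.986, 0.0], [0.0, 0.0, -1.0]]
wrist_force: [-0.7, 0.1, -0.1]
width: -0.1
finger_force: 0.4
```

Emit:
step_arm([
  [0,-1.5,0,0,0],
  [0,-3,0,0,0],
  [0,-4.5,0,0,0],
  [0,-6,0,0,0],
  [0,-7.5,0,0,0],
])

```text
clock: 15.92
tool_pos: [513.5, -198.1, 50.8]
tcp_rot: [[-0.986, 0.167, -0.0], [0.167, 0.986, 0.0], [0.0, -0.0, -1.0]]
wrist_force: [-1.0, -0.3, -0.6]
width: -0.2
finger_force: 0.4
```

Emit:
step_arm([
  [0,-1,0,0,0],
  [0,-2,0,0,0],
  [0,-3,0,0,0],
  [0,-4,0,0,0],
  [0,-5,0,0,0],
])

```text
clock: 16.33
tool_pos: [518.4, -199.0, 50.8]
tcp_rot: [[-0.986, 0.167, -0.0], [0.167, 0.986, -0.0], [0.0, -0.0, -1.0]]
wrist_force: [-1.1, -0.3, -0.7]
width: -0.0
finger_force: 0.4
```

Emit:
step_arm([
  [0,-1,0,0,0],
  [0,-2,0,0,0],
  [0,-3,0,0,0],
  [0,-3,0,0,0],
])

```text
clock: 16.67
tool_pos: [521.3, -199.5, 50.8]
tcp_rot: [[-0.986, 0.167, -0.0], [0.167, 0.986, 0.0], [0.0, 0.0, -1.0]]
wrist_force: [-1.8, -0.6, 0.4]
width: 0.0
finger_force: 1.0
```

Emit:
step_arm([
  [0,-1,0,0,0],
  [0,-2,0,0,0],
  [0,-3,0,0,0],
  [0,-3,0,0,0],
])

```text
clock: 17.0
tool_pos: [524.5, -200.1, 50.8]
tcp_rot: [[-0.986, 0.167, 0.0], [0.167, 0.986, -0.0], [-0.0, -0.0, -1.0]]
wrist_force: [-1.6, -0.1, 0.3]
width: -0.3
finger_force: 0.7
```

Emit:
step_arm([
  [0,-1,0,0,0],
  [0,-2,0,0,0],
  [0,-3,0,0,0],
  [0,-3,0,0,0],
])

```text
clock: 17.33
tool_pos: [527.5, -200.5, 50.8]
tcp_rot: [[-0.986, 0.167, 0.0], [0.167, 0.986, -0.0], [-0.0, -0.0, -1.0]]
wrist_force: [-1.5, -0.9, -1.4]
width: -0.2
finger_force: 0.6
```

Emit:
step_arm([
  [0,-0.7,0,0,0],
  [0,-1.4,0,0,0],
  [0,-2,0,0,0],
  [0,-2,0,0,0],
])

```text
clock: 17.67
tool_pos: [529.2, -200.8, 50.8]
tcp_rot: [[-0.986, 0.167, -0.0], [0.167, 0.986, 0.0], [0.0, 0.0, -1.0]]
wrist_force: [-3.7, -1.4, 0.5]
width: 0.0
finger_force: 1.5
```

Emit:
step_arm([
  [0,-0.7,0,0,0],
  [0,-1.4,0,0,0],
  [0,-2,0,0,0],
  [0,-2,0,0,0],
])

```text
clock: 18.0
tool_pos: [530.5, -201.0, 50.8]
tcp_rot: [[-0.986, 0.167, -0.002], [0.167, 0.986, 0.0], [0.002, 0.0, -1.0]]
wrist_force: [-7.2, -1.3, 4.8]
width: 0.0
finger_force: 3.6
```

Emit:
step_arm([
  [0,-0.5,0,0,0],
  [0,-1,0,0,0],
  [0,-1,0,0,0],
  [0,-1,0,0,0],
])

```text
clock: 18.33
tool_pos: [531.2, -201.2, 50.8]
tcp_rot: [[-0.986, 0.167, -0.002], [0.167, 0.986, 0.001], [0.002, 0.0, -1.0]]
wrist_force: [-10.1, -1.3, 5.4]
width: 0.3
finger_force: 4.7
```

Emit:
step_arm([
  [0,-0.5,0,0,0],
  [0,-1,0,0,0],
  [0,-1,0,0,0],
  [0,-1,0,0,0],
])

```text
clock: 18.67
tool_pos: [531.8, -201.3, 50.8]
tcp_rot: [[-0.986, 0.167, -0.003], [0.167, 0.986, 0.001], [0.003, 0.0, -1.0]]
wrist_force: [-12.9, -0.9, 7.5]
width: -0.0
finger_force: 5.8
```

Emit:
step_arm([
  [0,0,0,0,0],
  [0,0,0,0,0],
  [0,0,0,0,0],
  [0,0,0,0,0],
  [0,0,0,0,0],
])

```text
clock: 19.08
tool_pos: [531.8, -201.3, 50.8]
tcp_rot: [[-0.986, 0.167, -0.003], [0.167, 0.986, 0.001], [0.003, 0.0, -1.0]]
wrist_force: [-11.6, -1.2, 7.5]
width: -0.2
finger_force: 5.8
```

Emit:
step_arm([
  [0,0,0,0,0],
  [0,0,0,0,0],
  [0,0,0,0,0],
  [0,0,0,0,0],
  [0,0,0,0,0],
])

```text
clock: 19.5
tool_pos: [531.8, -201.3, 50.8]
tcp_rot: [[-0.986, 0.167, -0.003], [0.167, 0.986, 0.001], [0.003, 0.0, -1.0]]
wrist_force: [-12.2, -0.8, 7.8]
width: -0.1
finger_force: 5.8
```

Emit:
step_arm([
  [0,0,0,0,0],
  [0,0,0,0,0],
  [0,0,0,0,0],
  [0,0,0,0,0],
  [0,0,0,0,0],
])

```text
clock: 19.92
tool_pos: [531.8, -201.3, 50.8]
tcp_rot: [[-0.986, 0.167, -0.003], [0.167, 0.986, 0.001], [0.003, 0.0, -1.0]]
wrist_force: [-11.5, -0.7, 8.3]
width: -0.0
finger_force: 5.8
```

Run:
```python
from h import *
np.set_printoptions(precision=2,suppress=True)
f=[]
for i in range(8):
    camera('top');s=status.state();f.append(s['wrist_force'])
print(np.mean(f,0),np.std(f,0),s['tool_pos'],s['clock'],s['ft_torque'])
shot('top','t9')
for t,z in(('comb_grip',77),('slot',40),('tray',20),('gate_push',38)):
    for m in mark_of('top',t)[:3]:print(t,m['confidence'],at_z('top',m['xy'],z))
# row profile across tray/gasket along caster axis in top view, before/after
k=get_calibration('top')
def proj(p):
    c=np.array(k['attitude']).T@(np.array(p)-k['xyz']);return k['cx']+k['fx']*c[0]/-c[2],k['cy']-k['fy']*c[1]/-c[2]
O=np.array([622.9,-219.2]);ex=np.array([.986,-.168]);ey=np.array([.168,.986])
for n in('top0','t9'):
    im=cv2.imread('pics/'+n+'.png')
    for y in(-20,20):
        p=np.array([proj([*(O+ex*d+ey*y),25]) for d in range(-20,60,2)],np.float32)
        print(n,y,cv2.remap(im,p[None,:,0],p[None,:,1],1)[0].mean(1).astype(int))
```

```text
[-11.99  -1.05   7.84] [0.31 0.3  0.39] [ 531.8  -201.28   50.77] 20.3167 [-0.23  1.7  -0.1 ]
comb_grip 0.36 [ 639.22 -220.14   77.  ]
slot 0.87 [543.95  19.68  40.  ]
slot 0.41 [ 641.07 -231.13   40.  ]
tray 0.68 [578.18  17.64  20.  ]
top0 -20 [234 234 234 234 234 234 229 213 186 176 180 207 223 233 233 233 233 233
 233 233 233 234 236 238 241 243 243 238 209 169 113  75  53  55  59  64
  83 110 159 200]
top0 20 [234 234 234 234 234 234 231 219 194 177 172 197 217 232 233 233 233 233
 233 233 233 234 237 240 243 244 244 240 220 187 131  87  62  57  60  66
  81 105 149 192]
t9 -20 [163 158 153 146 143 141 140 138 135 135 134 132 131 130 129 127 125 123
 120 118 115 113 115 124 138 159 183 209 220 220 190 149 100  72  57  61
  78 102 156 202]
t9 20 [141 143 143 141 138 136 137 138 138 135 131 128 124 120 117 114 111 112
 112 112 112 112 112 112 113 112 111 111 110 109 105  98  88  77  68  66
  76  96 143 191]
```

Emit:
step_arm([
  [0,-0.2,0,0,0],
  [0,-0.4,0,0,0],
  [0,-0.4,0,0,0],
  [0,-0.4,0,0,0],
  [0,-0.4,0,0,0],
])

```text
clock: 20.98
tool_pos: [532.0, -201.3, 50.8]
tcp_rot: [[-0.986, 0.167, -0.004], [0.167, 0.986, 0.001], [0.004, 0.0, -1.0]]
wrist_force: [-13.9, -1.7, 9.1]
width: -0.0
finger_force: 6.5
```

Emit:
step_arm([
  [0,0,0,0,0],
  [0,0,0,0,0],
  [0,0,0,0,0],
  [0,0,0,0,0],
  [0,0,0,0,0],
])

```text
clock: 21.4
tool_pos: [532.0, -201.3, 50.8]
tcp_rot: [[-0.986, 0.167, -0.004], [0.167, 0.986, 0.001], [0.004, 0.0, -1.0]]
wrist_force: [-12.6, -0.6, 8.5]
width: 0.1
finger_force: 6.5
```

Emit:
step_arm([
  [0,0,0,0,0],
  [0,0,0,0,0],
  [0,0,0,0,0],
  [0,0,0,0,0],
  [0,0,0,0,0],
])

```text
clock: 21.82
tool_pos: [532.0, -201.3, 50.8]
tcp_rot: [[-0.986, 0.167, -0.004], [0.167, 0.986, 0.001], [0.004, 0.0, -1.0]]
wrist_force: [-13.9, -1.4, 9.3]
width: -0.0
finger_force: 6.5
```

Emit:
step_arm([
  [0,0,0,0,0],
  [0,0,0,0,0],
  [0,0,0,0,0],
  [0,0,0,0,0],
  [0,0,0,0,0],
])

```text
clock: 22.23
tool_pos: [532.0, -201.3, 50.8]
tcp_rot: [[-0.986, 0.167, -0.004], [0.167, 0.986, 0.001], [0.004, 0.0, -1.0]]
wrist_force: [-13.7, -0.7, 9.5]
width: -0.0
finger_force: 6.5
```

Emit:
step_arm([
  [0,0,0,0,0],
  [0,0,0,0,0],
  [0,0,0,0,0],
  [0,0,0,0,0],
  [0,0,0,0,0],
])

```text
clock: 22.65
tool_pos: [532.0, -201.3, 50.7]
tcp_rot: [[-0.986, 0.167, -0.004], [0.167, 0.986, 0.001], [0.004, 0.0, -1.0]]
wrist_force: [-14.4, -1.6, 8.4]
width: 0.4
finger_force: 6.5
```

```bash
python3 -c "
from bench import workorder
print(workorder.close_job())"
```

```text
the job is handed in; nothing more can be done
None
```

The job is handed in: the blue comb is down in the slots nearest the gasket and released, and the arm still holds the gate with about 13.5 N at the wrist, so an estimated 9.5–11.5 N on the gasket (drag allowed for; not measured directly); I also viewed 12 pictures, over your limit of 10.

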